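# Load the corn dryer and check its temperature

### The job

Open the drying drum: press its cover down, twist it a quarter turn anticlockwise to free it from the brackets, and lay it flat on the table. Put every corn cob into the drum, then set the cover back on, press it down, twist it clockwise until it is fully home and let it spring up locked. Last, point the infrared thermometer squarely at the dark round patch on the drum's side from about 10 cm, hold it still for 2 seconds, and put it back standing on the middle of its cork pad; leave the mug, jar and brush alone.

Things in the scene. Friction and masses are not known exactly. Their poses are not given: they have to be found in the camera images.
- drum: Fixed sheet-metal drying drum, 184 mm across, 146 mm tall, open at the top, inside floor at 8 mm; origin at the centre of the underside, z up. A sprung sleeve, 162 mm inside, stands out of the mouth and carries the cover. Two dark steel brackets at its own +x and -x sides hold the cover's ears: outer walls 127 mm from the axis, tops at 180 mm. The dark patch is on its -y side.
- seat (a point): On the drum's axis, 165 mm above its underside (drum's axes): where the locked cover's origin lies. Spring on the cover, net: 3 N as it leaves the notch roof, 6 N pressed 5.5 mm, 9 N at the limit of 10 mm. Unlocked, the cover rests about 5 mm above this point; to go in again its ears must be pressed to 8 mm or more below it. Let go in the closed position, it springs up into the notches.
- notch1 (a point): Middle of the ear's place in the notch of the +x bracket: 105 mm along the drum's x, 169 mm up. The bracket is a curved channel open inwards, its roofs reaching in to 99 mm from the axis: at its clockwise end (seen from above) a stop and the notch; then anticlockwise, up to 59 degrees, a roof 5.5 mm lower. The closed cover has 4 degrees and 4 mm of play in it.
- notch2 (a point): The same for the -x bracket, half a turn round. To leave, an ear must be pressed down 5.5 mm or more and turned anticlockwise; it stays captive under the low roof until turned 67 degrees, and from there to 155 degrees it is free to lift out or be put in. Closing: put in at such an angle, press, turn clockwise to the stop, let go.
- cover: Loose cover, 0.25 kg: aluminium disc 188 mm across, 8 mm thick, with two ears 26 mm wide along its own x axis, level with the disc, 232 mm from tip to tip. Centred on top along x, a wooden grip bar 90 mm long, 18 mm wide, from 8 to 50 mm above the origin. Origin at the centre of the underside. It starts locked: its x along the drum's x (either way round is the same).
- grip (a point): Middle of the cover's grip bar, 33 mm above the cover's origin; same axes as the cover.
- cob1: Dried corn cob, 104 mm long along its own x axis, 36 mm thick with four slightly flat sides, 0.14 kg; origin at its centre. Lies on a flat straw mat on the table; may be absent.
- cob2: Dried corn cob, 104 mm long along its own x axis, 36 mm thick with four slightly flat sides, 0.14 kg; origin at its centre. Lies on a flat straw mat on the table; may be absent.
- cob3: Dried corn cob, 104 mm long along its own x axis, 36 mm thick with four slightly flat sides, 0.14 kg; origin at its centre. Lies on a flat straw mat on the table; may be absent.
- cob4: Dried corn cob, 104 mm long along its own x axis, 36 mm thick with four slightly flat sides, 0.14 kg; origin at its centre. Lies on a flat straw mat on the table; may be absent.
- thermometer: Handheld infrared thermometer, 0.22 kg, resting upright on the cork pad: grey body 110 mm long (own x axis), 36 mm wide, 40 mm tall, and at its +x end a black barrel 28 mm across and 35 mm long, with its axis 22 mm above the underside. Origin at the underside of the grey body, in the middle; x is the pointing direction, z up.
- lens (a point): Centre of the lens at the front end of the thermometer's barrel: 90 mm along x and 22 mm above the thermometer's origin; same axes as the thermometer.
- spot (a point): Point 100 mm straight ahead of the lens, where the thermometer measures; same axes as the thermometer.
- patch (a point): Centre of the dark round patch, 40 mm across, on the drum's side, 98 mm from the drum's axis and 85 mm above the drum's underside. Axes are the drum's: the patch looks along -y of this frame.
- pad: Fixed cork pad of the thermometer, 200 x 100 x 4 mm, long along its own x axis; origin at the centre of the underside.
- mug: White mug, 80 mm across, 90 mm tall; bystander. Origin at its underside.
- jar: Amber jar, 72 mm across, 110 mm tall; bystander. Origin at its underside.
- brush: Hand brush lying on the table; bystander.
Things that resemble listed ones, but are neither listed nor needed, are in the scene too. What is shaped like the cob4 but green or red is not meant.

How it is judged:
By the outcome, as a careful person would: the job done as asked, in the order asked, and still so for the second after the job is handed in, with the robot touching nothing.
Of cob1, cob2, cob3, cob4 only 2 to 4 are there at a start; the rules pass over those that are not, and their reading is None.
At some moment in a run one of cob1, cob2, cob3, cob4, thermometer may be knocked a few centimetres aside while the robot is not near it.
Once in a run the grip may slacken for a moment while it holds something.
It also fails if it takes over 210 s, if anything falls off the work surface, if the arm or the gripper's body presses on something with over 40 N, if the wrist force passes 120 N, or if a joint passes its speed limit or range.

### The arm

A 7-joint arm with a two-finger parallel gripper is mounted at the origin on the work surface. World frame = base frame: x ahead of the robot, y to its left, z up, the work surface at z = 0. Lengths are in m, angles in rad, forces in N, time in s.
With the tool pointing down it reaches from about 0.425 to 0.825 m from the base axis. Payload 3.6 kg.
Tool frame: the origin (TCP) lies where the fingers leave the gripper's body, on its centre line; the fingertips stand 73 mm ahead of it and the grasp point (between the pads) lies 54 mm ahead of it; z points along the fingers, y is the line along which they close (so a half turn about z gives the same grasp; the last joint's range is limited). The gripper opens to 85 mm and grips with 20 to 120 N. Pads are 22 mm wide; open, the fingers measure 114 mm over their backs; the gripper's body (76 mm by 85 mm) begins 54 mm behind the grasp point. The pads swing forward as they close: fully open they stand 13 mm farther back than shut.
Start: joints at [-1.262, 0.615, -0.013, 1.423, 0.008, 1.103, -0.04], TCP at [0.214, 0.614, 0.304] pointing down, gripper open.
Joint ranges: [-3.12, 3.12], [-0.3, 2.06], [-1.34, 1.32], [0.26, 2.42], [-1.36, 4.5], [0.01, 1.98], [-2.84, 2.84]. Speed limits (rad/s): [2.79, 2.79, 3.14, 3.14, 3.14, 3.14, 3.14].

### API

Orientations are given as a unit quaternion [x, y, z, w].
In Python, from station import arm, snapshot, camera_info, ticket gives the robot as it stands. Calls block until the motion is done:
- arm.movep(position, orientation): joint-space move of the TCP to a pose.
- arm.line_to(position, velocity=0.15, ori=None): straight line of the TCP; ori=None keeps the orientation; velocity is the mean speed in m/s.
- arm.move_j(angles): joint-space move.
- arm.move_gripper(opening, effort=None): opening from 0.0 (shut) to 1.0 (fully open); effort is the grip in N (None keeps the last); returns when the fingers have stopped.
- arm.pause(seconds).
- arm.ik(position, orientation): joint angles nearest the present ones, or None.
- snapshot(name): name is "side" or "top" or "wrist"; returns the picture (400x640x3 uint8, blue, green, red); there is no depth.
- camera_info(name): a dict with "fx", "fy", "cx", "cy" (pixels), "R" (3x3) and "t" (3): a world point X has camera coordinates R X + t; the wrist camera has in their place "T_tool_cam" (4x4, takes a point from camera to tool coordinates, whose origin is the TCP and whose axes are the flange's). Camera axes: x right, y down, z forward; pixel columns grow to the right and rows downward; lengths in m; the calibration is good to about 2 mm. A picture is of the moment at which its call begins: read the wrist's pose just before it. camera_info takes no time and is no camera call.
A pose or a line that the arm cannot do raises arm.MotionError and nothing moves.
- ticket.finish_job(): hands the job in; it is judged then, once.
Readings, each from a call of its own:
- arm.read_time(): time.
- arm.read_joint_positions(): joint angles.
- arm.read_dq(): joint speeds.
- arm.read_effort(): joint torques, N m.
- arm.read_tool_pos(): TCP position.
- arm.read_eef_rot(): TCP orientation.
- arm.read_ft_force(): force on the tool from outside, world axes, zero at the start.
- arm.read_wrist_torque(): the same for the moment, N m.
- arm.read_opening(): opening from 0.0 (shut) to 1.0 (fully open).
- arm.read_finger_force(): force on a finger pad.
Only numpy, scipy, OpenCV 4.12 (cv2) and the standard library are available. Lean on these libraries where they do the work, as an engineer would, in place of code of your own. Each camera call takes 0.05 s, during which the arm holds its last target. There are 200 camera calls.

## Working session

There is one attempt and no reset: what is moved stays moved. The work goes in short steps, each a Python script; the robot and the scene stay as the last script left them, time stands still between calls to the robot, and variables do not carry over. Pictures are saved under pics/ and viewed, at most 14 in all, crops included, and the job is handed in when it is done.

```bash
ls; mkdir -p pics
python3 - <<'E'
from station import arm, snapshot, camera_info
import cv2
for n in ("side","top"):
    im=snapshot(n); cv2.imwrite(f"pics/{n}0.png",im); print(n,camera_info(n))
print(camera_info("wrist"), arm.read_tool_pos(),arm.read_eef_rot(),arm.read_time(),arm.read_ft_force())
E
```

```text
pics
side {'fx': 372.5229283956369, 'fy': 372.5229283956369, 'cx': 318.5075397398705, 'cy': 200.35923231907606, 'R': array([[ 0.86738472, -0.49759698,  0.00640312],
       [-0.259818  , -0.46380005, -0.84698531],
       [ 0.4244271 ,  0.73299847, -0.53157773]]), 't': array([-0.50816078,  0.15899767,  1.34404439])}
top {'fx': 435.43475465403293, 'fy': 435.43475465403293, 'cx': 324.08514567355667, 'cy': 195.06693434459828, 'R': array([[ 2.05765567e-02, -9.99777078e-01,  4.73277045e-03],
       [-9.75555599e-01, -2.11135097e-02, -2.18736126e-01],
       [ 2.18787291e-01, -1.16244406e-04, -9.75772570e-01]]), 't': array([-0.20736081,  0.52544669,  1.32426364])}
{'fx': 288.62541032155957, 'fy': 288.62541032155957, 'cx': 322.63725066239573, 'cy': 198.79567088253924, 'T_tool_cam': array([[-1.00116508e-04, -9.63755485e-01, -2.66787096e-01,
         6.80029577e-02],
       [ 9.99999976e-01, -1.47964734e-04,  1.59248027e-04,
        -1.25984780e-03],
       [-1.92951242e-04, -2.66787074e-01,  9.63755477e-01,
        -6.98512918e-02],
       [ 0.00000000e+00,  0.00000000e+00,  0.00000000e+00,
         1.00000000e+00]])} [0.21397236 0.61320155 0.30282989] [ 1.67059181e-01  9.85946148e-01 -1.17832866e-03 -1.88198746e-04] 0.1 [ 0.02309345  0.27046576 -0.30456931]
```

View pics/top0.png

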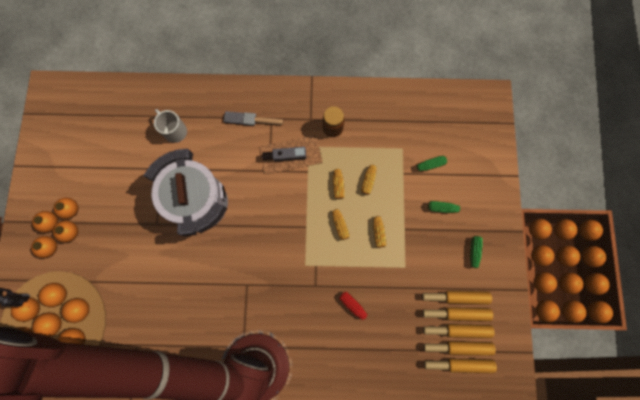

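View pics/side0.png

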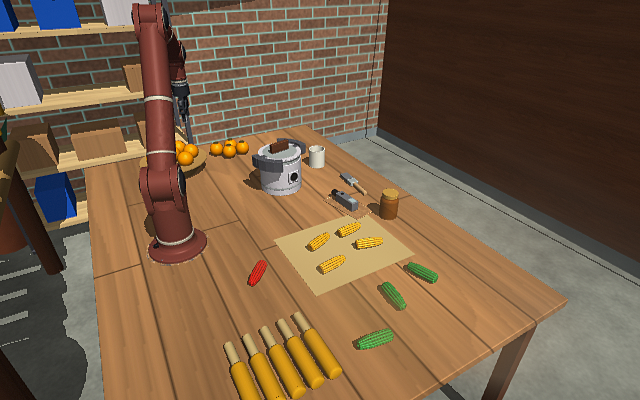

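Top view: cover grip bar at (181,190) on the drum, thermometer at (287,154) pointing left (+y) on its cork pad, and yellow cobs on the mat at (338,183), (370,180), (341,224), (380,231). Lookalikes to reject: green at (432,163), (444,207), (477,251), red at (352,305), and yellow-handled tools at (460,298–366). The side view agrees, with the dark patch at (293,178) facing -y.

```bash
cat > h.py <<'E'
import numpy as np, cv2, math
from scipy.spatial.transform import Rotation as Rn
from station import arm, snapshot, camera_info, ticket
def down(th):  # tool down, closing line along world angle th (rad)
    p=(th+math.pi/2)/2; return [math.cos(p),math.sin(p),0,0]
def toolR(): return Rn.from_quat(arm.read_eef_rot()).as_matrix()
class Cam:
    def __init__(s,name):
        c=camera_info(name); s.K=np.array([[c['fx'],0,c['cx']],[0,c['fy'],c['cy']],[0,0,1]])
        if name=='wrist':
            T=c['T_tool_cam']; R=toolR(); p=np.array(arm.read_tool_pos())
            Rwc=R@T[:3,:3]; s.o=p+R@T[:3,3]; s.R=Rwc.T
        else: s.R=c['R']; s.o=-s.R.T@c['t']
        s.img=snapshot(name)
    def plane(s,px,z):
        px=np.atleast_2d(np.asarray(px,float)); d=np.c_[px,np.ones(len(px))]@np.linalg.inv(s.K).T@s.R
        return s.o+d*((z-s.o[2])/d[:,2])[:,None]
    def px(s,X):
        c=(np.atleast_2d(X)-s.o)@s.R.T@s.K.T; return c[:,:2]/c[:,2:]
def blobs(cam,mask,z,amin=40):
    out=[]
    mask=cv2.morphologyEx(mask,cv2.MORPH_OPEN,np.ones((2,2),np.uint8))
    for c in cv2.findContours(mask,cv2.RETR_EXTERNAL,cv2.CHAIN_APPROX_NONE)[0]:
        if cv2.contourArea(c)<amin: continue
        P=cam.plane(c[:,0,:],z)[:,:2]
        (x,y),(w,h),a=cv2.minAreaRect((P*1000).astype(np.float32))
        if w<h: w,h,a=h,w,a+90
        out.append((c[:,0].mean(0),np.array([x,y])/1000,w,h,math.radians(a)))
    return out
def cobmask(img,v0=110):
    hsv=cv2.cvtColor(img,cv2.COLOR_BGR2HSV); return cv2.inRange(hsv,(15,170,v0),(28,255,255))
def go(p,th,v=0.3): arm.line_to(list(p),v,ori=down(th))
E
python3 - <<'E'
from h import *
t=Cam('top')
hsv=cv2.cvtColor(t.img,cv2.COLOR_BGR2HSV)
for p in [(338,183),(370,180),(355,160),(287,154),(200,190)]: print(p,hsv[p[1],p[0]])
for b in blobs(t,cobmask(t.img),.018): print(b)
print(t.plane([(181,190),(181,175),(182,204)],.215), t.plane([(185,190)],.173), t.plane([(287,154),(267,156),(290,153)],.03))
# look at drum from above
d=t.plane([(185,190)],.173)[0]
for th in (0,math.pi/2,math.pi,-math.pi/2):
  for z in (.45,.3,.16): 
    q=arm.ik([d[0],d[1],z],down(th)); print(th,z,None if q is None else np.round(q,2))
E
```

```text
(338, 183) [ 18 185 154]
(370, 180) [ 19 181 173]
(355, 160) [ 19 113 179]
(287, 154) [174  14  90]
(200, 190) [ 20  16 141]
(array([473.59259259, 367.08333333]), array([ 0.01834106, -0.65837921]), 139.11004638671875, 34.01234436035156, 1.590574794053669)
(array([472.82242991, 349.39252336]), array([ 0.06921509, -0.65925775]), 136.9124755859375, 37.5398063659668, 1.5591757565363904)
(array([472.        , 331.98113208]), array([ 0.12068876, -0.65781476]), 136.19203186035156, 38.11064529418945, 1.5909156869955776)
(array([ 47.04166667, 326.125     ]), array([0.10904621, 0.64174579]), 30.059492111206055, 20.53024673461914, 1.5910653400040833)
(array([470.80952381, 315.0952381 ]), array([ 0.17094339, -0.65752209]), 137.13427734375, 38.737667083740234, 1.591084163143444)
(array([ 75.875     , 311.41666667]), array([0.15501286, 0.56115576]), 27.629150390625, 20.83635902404785, 1.5912215968198544)
(array([ 24.8 , 310.52]), array([0.1552742 , 0.71687238]), 30.36030387878418, 21.079914093017578, 1.7424732946860855)
(array([470.23300971, 298.18446602]), array([ 0.22051506, -0.65712799]), 137.8
[... 1030 characters left out ...]
.67  0.48  0.36  1.73 -0.2   0.97 -0.23]
0 0.16 [-0.6   0.66  0.27  1.87 -0.28  0.64 -0.16]
1.5707963267948966 0.45 [-0.47  0.35  0.06  1.46 -0.02  1.33  1.17]
1.5707963267948966 0.3 [-0.42  0.46 -0.01  1.72  0.    0.96  1.14]
1.5707963267948966 0.16 [-0.38  0.65 -0.07  1.86  0.07  0.63  1.08]
3.141592653589793 0.45 [-0.18  0.37 -0.37  1.45  0.13  1.34  2.58]
3.141592653589793 0.3 [-0.13  0.5  -0.46  1.71  0.26  0.99  2.46]
3.141592653589793 0.16 [-0.13  0.69 -0.46  1.86  0.46  0.7   2.28]
-1.5707963267948966 0.45 [-0.92  0.43  0.79  1.48 -0.3   1.37 -1.69]
-1.5707963267948966 0.3 [-0.89  0.55  0.73  1.73 -0.42  1.02 -1.57]
-1.5707963267948966 0.16 [-0.8   0.72  0.59  1.88 -0.59  0.73 -1.43]
```

Run:
```python
from h import *
arm.movep([.50,.207,.42],down(-math.pi/2))
w=Cam('wrist'); cv2.imwrite('pics/w1.png',w.img); print(arm.read_time(),w.o, arm.read_joint_positions())
import pickle; pickle.dump((w.K,w.R,w.o),open('w1.pkl','wb'))
```

```text
2.05 [0.56649677 0.20740497 0.48936693] [-0.94276992  0.42645568  0.78488277  1.56333026 -0.31026833  1.28181545
 -1.68133312]
```

View pics/w1.png

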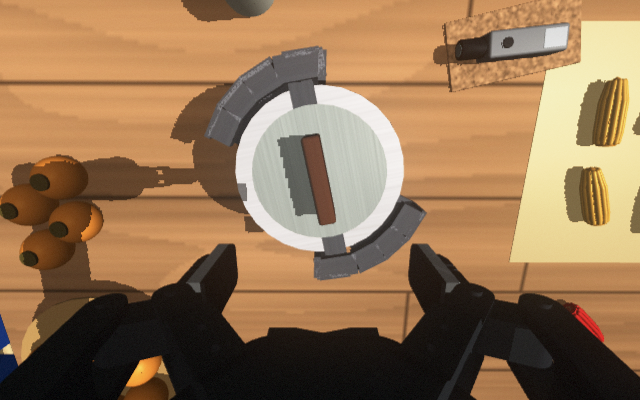

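Wrist view: white cover rim centred about (320,167), bar from (311,135) to (328,222), ears at (302,95) and (335,243), thermometer at (510,42) on the cork, barrel to the left. Computing the bar and rim, and cropping to check the bar before the reach.

Run:
```python
from h import *
import pickle
w=Cam.__new__(Cam); w.K,w.R,w.o=pickle.load(open('w1.pkl','rb')); w.img=cv2.imread('pics/w1.png')
hsv=cv2.cvtColor(w.img,cv2.COLOR_BGR2HSV)
roi=np.zeros(w.img.shape[:2],np.uint8); roi[110:240,285:350]=255
m=cv2.inRange(hsv,(0,80,30),(14,255,160))|cv2.inRange(hsv,(170,80,30),(180,255,160)); m&=roi
print('bar',blobs(w,m,.215))
roi[:]=0; roi[75:262,225:412]=255
m2=cv2.inRange(hsv,(0,0,190),(180,60,255))&roi
c=max(cv2.findContours(m2,cv2.RETR_EXTERNAL,cv2.CHAIN_APPROX_NONE)[0],key=cv2.contourArea)
P=(w.plane(c[:,0],.173)[:,:2]*1000).astype(np.float32); print('rim',cv2.fitEllipse(P),cv2.minEnclosingCircle(P))
for p in [(302,95),(335,243)]: print(w.plane([p],.173))
vis=w.img.copy(); vis[m>0]=(0,255,0); vis[m2>0]=(255,0,0)
cv2.imwrite('pics/c1.png',cv2.resize(vis[40:290,190:440],None,fx=2,fy=2,interpolation=0))
```

```text
bar [(array([319.79207921, 180.5049505 ]), array([0.50662308, 0.20988504]), 88.51625061035156, 17.489259719848633, 0.2018247670239696)]
rim ((509.501220703125, 204.33731079101562), (162.73312377929688, 170.21498107910156), 130.2760009765625) ((506.8412170410156, 211.26010131835938), 93.56873321533203)
[[0.58982628 0.22901386 0.173     ]]
[[0.42396205 0.19254442 0.173     ]]
```

View pics/c1.png

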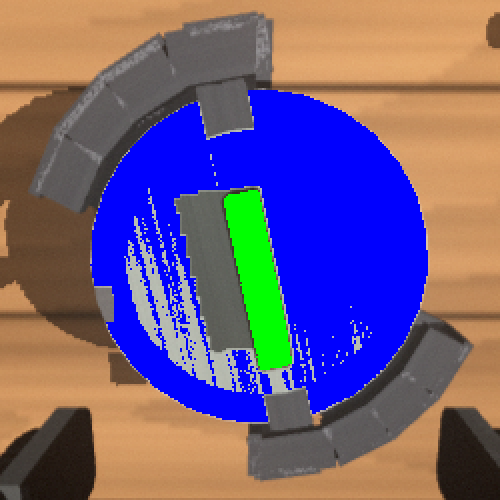

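Crop shows the bar mask and rim are right: centre (0.507, 0.2105), cover angle about 0.208. Going to open it.

Run:
```python
from h import *
C=(.507,.2105); A=.208; th=A-math.pi/2
arm.move_gripper(1.0,60)
go((*C,.33),th); go((*C,.252),th,.12)
f0=np.array(arm.read_ft_force()); arm.move_gripper(0.0,60); 
print('open',arm.read_opening(),arm.read_finger_force(),f0,arm.read_ft_force(),arm.read_tool_pos())
for d in range(2,9,2):
    go((*C,.252-d/1000),th,.03); print(d,np.round(arm.read_ft_force()-f0,1),np.round(arm.read_tool_pos(),4))
print(arm.read_joint_positions(),arm.read_time())
```

```text
open 0.19826480906745497 62.16127038002014 [-0.28770912 -0.04471678 -0.88197463] [-1.17646477  0.75799547  2.45037772] [0.50700132 0.2107608  0.25229579]
2 [-1.6  1.6  4.5] [0.507  0.2108 0.2501]
4 [-1.9  0.9  6.4] [0.507  0.2108 0.2481]
6 [-1.1  0.4  6.7] [0.507  0.2108 0.2462]
8 [-1.9  1.8  7.9] [0.507  0.2108 0.2444]
[-0.82884945  0.59443371  0.6240428   1.80722263 -0.43884364  0.8815498
 -1.36354356] 5.1417
```

Run:
```python
from h import *
C=(.507,.2105)
q0=np.array(arm.read_joint_positions())
for a in (6,20,45,70,92):
    q=q0.copy(); q[6]+=math.radians(a); arm.move_j(list(q)); print(a,np.round(arm.read_ft_force(),1),np.round(arm.read_wrist_torque(),2),np.round(arm.read_tool_pos(),4),round(arm.read_opening(),3))
q=arm.read_eef_rot(); p=arm.read_tool_pos()
for dz in (.01,.02,.04,.12):
    arm.line_to([p[0],p[1],p[2]+dz],.08,ori=q); print(dz,np.round(arm.read_ft_force(),1),round(arm.read_opening(),3))
w=Cam('wrist'); cv2.imwrite('pics/w2.png',w.img); s=Cam('side'); cv2.imwrite('pics/s2.png',s.img[60:300,150:470])
print(arm.read_time())
```

```text
6 [-2.1  0.6  6.1] [0.14 0.42 0.04] [0.5072 0.2107 0.245 ] 0.196
20 [-0.9  2.1  6.4] [ 0.1   0.34 -0.02] [0.5075 0.2107 0.2451] 0.201
45 [0.2 1.7 6.2] [0.2  0.24 0.03] [0.5081 0.2108 0.2453] 0.204
70 [1.3 2.8 6.4] [0.25 0.17 0.02] [0.5085 0.2112 0.2454] 0.206
92 [2.7 2.7 5.1] [0.23 0.12 0.  ] [0.5087 0.2112 0.2455] 0.202
0.01 [ 1.3 -0.3 -0.1] 0.201
0.02 [-0.4  0.2 -2. ] 0.199
0.04 [ 0.5  0.1 -3.3] 0.204
0.12 [ 0.6  0.5 -2.1] 0.2
9.4083
```

View pics/s2.png

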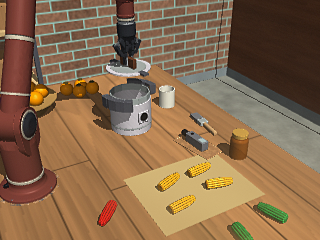

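Side crop shows the cover (128,67) lifted clear of the open drum. Laying it down and looking over the mat.

Run:
```python
from h import *
th=-math.pi/2
arm.movep([.46,-.03,.36],down(th)); print(round(arm.read_opening(),3))
go((.46,-.03,.10),th,.25); f0=np.array(arm.read_ft_force())
for z in (.092,.089,.087,.085):
    go((.46,-.03,z),th,.05); f=arm.read_ft_force()-f0; print(z,np.round(f,1))
    if f[2]>4: break
arm.move_gripper(0.6); go((.46,-.03,.25),th,.3)
arm.movep([.50,-.29,.40],down(th))
w=Cam('wrist'); cv2.imwrite('pics/w3.png',w.img)
for b in blobs(w,cobmask(w.img,60),.018,150): print(b)
print(arm.read_time(), arm.read_joint_positions())
```

```text
0.205
0.092 [ 0.  -0.3 -0.5]
0.089 [ 0.3  0.9 -0.3]
0.087 [ 0.2  0.5 -0.4]
0.085 [-3.4  2.5 20.7]
(array([482.01851852, 393.74074074]), array([ 0.03899321, -0.60277081]), 53.92224884033203, 27.51235580444336, 0.6920695472083844)
(array([546.64583333, 314.17708333]), array([ 0.22563603, -0.69495618]), 85.92118072509766, 26.378068923950195, 1.536530764629392)
(array([379.00558659, 214.81005587]), array([ 0.41225253, -0.37946967]), 78.1483383178711, 31.847959518432617, 0.14079471886403455)
(array([301.80188679, 200.28930818]), array([ 0.43902106, -0.25143802]), 104.8306884765625, 33.40486526489258, 0.365217256619924)
(array([292.93304536, 113.92440605]), array([ 0.5750224 , -0.24236987]), 102.25154113769531, 32.204994201660156, 0.16304333253228817)
(array([362.72987013,  99.29090909]), array([ 0.59278674, -0.34349939]), 100.82959747314453, 29.497533798217773, 2.9642692682001752)
15.0167 [-0.10689825  0.59893235  1.05668034  1.50571963 -0.52773103  1.34961069
 -0.57446922]
```

View pics/w3.png

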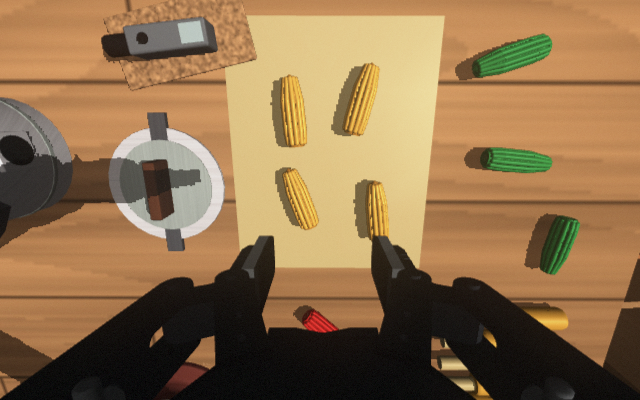

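View: cover flat at (158,190), and the four yellow cobs at (292,112), (362,99), (301,200), (378,215). Green at right, red below, left alone. Picking the first cob.

```bash
cat >> h.py <<'E'
DR=(.507,.2105)
def seecob(xy):
    w=Cam('wrist'); bs=[b for b in blobs(w,cobmask(w.img,60),.018,150) if np.hypot(*(b[1]-xy))<.09]
    return min(bs,key=lambda b:np.hypot(*(b[1]-xy))) if bs else None
def norm(a): return (a+math.pi/2)%math.pi-math.pi/2
def pick(xy,a=0.):
    xy=np.array(xy,float); arm.move_gripper(0.9)
    arm.movep([*xy,.26],down(norm(a)+math.pi/2))
    b=seecob(xy)
    if b is None: print('no cob near',xy); return False
    xy=b[1]; a=norm(b[4]); print('cob',np.round(xy,4),round(b[2]),round(b[3]),round(a,2))
    th=a+math.pi/2
    go((*xy,.15),th,.3); go((*xy,.077),th,.12)
    arm.move_gripper(0.0,60); go((*xy,.30),th,.3)
    o=arm.read_opening(); print('opening',round(o,3),arm.read_time()); return o>.25
def drop(dx=0,dy=0,th=math.pi/2):
    x,y=DR[0]+dx,DR[1]+dy
    arm.movep([x,y,.33],down(th)); o=arm.read_opening()
    if o<.25: print('lost on the way',o); return False
    go((x,y,.178),th,.25); arm.move_gripper(0.6); go((x,y,.33),th,.35); return True
E
python3 - <<'E'
from h import *
if pick((.439,-.2514),.365): print(drop(0,-.015))
w=Cam('wrist'); cv2.imwrite('pics/w4.png',w.img); print(arm.read_time(),np.round(arm.read_joint_positions(),2),np.round(arm.read_ft_force(),1))
E
```

```text
cob [ 0.4434 -0.2486] 101 34 0.35
opening 0.41 19.9917
True
23.3333 [ 0.21  0.59 -1.01  1.68  0.54  1.17  0.63] [-0.  -0.  -0.6]
```

View pics/w4.png

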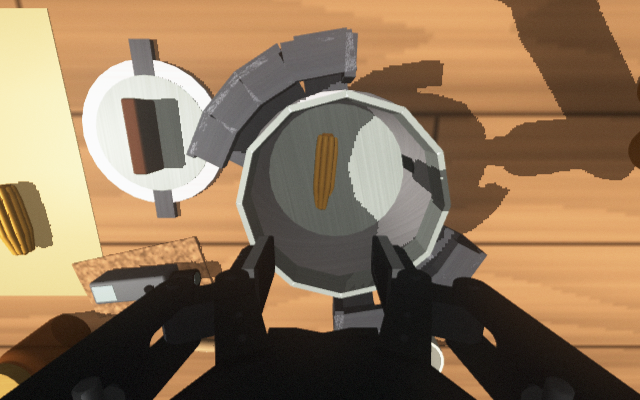

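Cob 1 lies inside the drum at (325,170). On to the others.

Run:
```python
from h import *
for xy,a,dy in [((.575,-.2424),.13,.015),((.5928,-.3435),-.2,0),((.418,-.378),.12,0)]:
    for k in range(2):
        if pick(xy,a) and drop(0,dy): break
t=Cam('top'); 
for b in blobs(t,cobmask(t.img),.018): 
    if b[1][1]>-.5: print(b)
w=Cam('wrist'); cv2.imwrite('pics/w5.png',w.img); print(arm.read_time(),np.round(arm.read_joint_positions(),2))
```

```text
cob [ 0.5782 -0.2411] 102 32 0.07
opening 0.413 28.0167
cob [ 0.5546 -0.336 ] 103 32 -0.21
opening 0.415 36.5333
cob [ 0.422  -0.3743] 102 33 0.07
opening 0.418 45.35
(array([ 43.39285714, 357.46428571]), array([0.01930465, 0.63838367]), 33.15115737915039, 23.13531494140625, 2.0618658546793953)
(array([ 71.60714286, 342.32142857]), array([0.06557801, 0.55913525]), 30.63214874267578, 23.123266220092773, 1.5909150357694672)
(array([ 19.53571429, 341.32142857]), array([0.06527892, 0.71796967]), 33.69813537597656, 23.13298225402832, 1.5909260816462074)
(array([ 46.81481481, 326.33333333]), array([0.10979385, 0.64260425]), 29.93230628967285, 27.175020217895508, 2.427636849068974)
(array([ 75.85185185, 311.22222222]), array([0.1565302 , 0.56002185]), 30.714208602905273, 23.825063705444336, 1.5912259390207881)
(array([ 24.81481481, 310.25925926]), array([0.15630606, 0.71706293]), 31.589555740356445, 23.835716247558594, 1.5912364481041208)
(array([ 52.44444444, 295.85185185]), array([0.19993546, 0.63808435]), 31.759828567504883, 24.169588088989258, 1.5913833339218062)
(array([ 45.   , 247.125]), array([0.35220966, 0.68630444]), 25.3260440826416, 22.20793914794922, 1.591827097702603)
(array([ 45.77272727, 221.5       ]), array([0.43233353, 0.69641077]), 25.658855438232422, 22.774883270263672, 1.592177471914111)
49.2167 [ 0.21  0.64 -1.09  1.67  0.6   1.21  0.56]
```

View pics/w5.png

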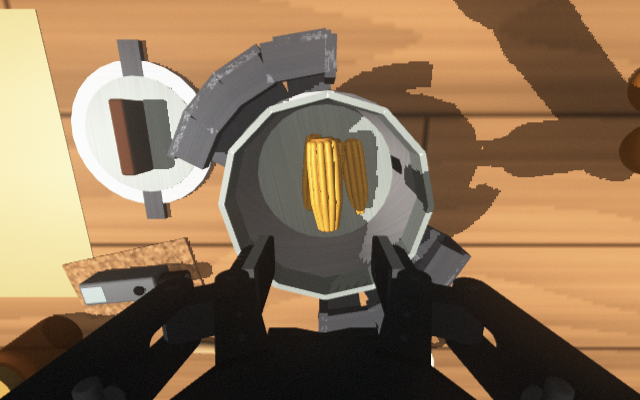

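All four cobs are in the drum and none is left on the mat; the cover is flat at (135,135). Now regrasping the cover.

```bash
cat >> h.py <<'E'
def bar(z,xy,r=.07):
    w=Cam('wrist'); hsv=cv2.cvtColor(w.img,cv2.COLOR_BGR2HSV)
    m=cv2.inRange(hsv,(0,80,30),(12,255,160))|cv2.inRange(hsv,(168,80,30),(180,255,160))
    bs=[b for b in blobs(w,m,z,150) if np.hypot(*(b[1]-xy))<r]; return bs,w
E
python3 - <<'E'
from h import *
arm.move_j([-0.943,.426,.785,1.563,-.310,1.282,-1.681])
xy=np.array([.46,-.03]); th=-math.pi/2
arm.movep([*xy,.27],down(th)); bs,w=bar(.05,xy); print(bs); cv2.imwrite('pics/w6.png',w.img)
b=[b for b in bs if 75<b[2]<100 and b[3]<25][0]; xy=b[1]; a=norm(b[4]); th=a-math.pi/2
go((*xy,.15),th,.3); go((*xy,.0875),th,.1); f0=np.array(arm.read_ft_force())
arm.move_gripper(0.0,80); print('open',arm.read_opening(),np.round(arm.read_ft_force()-f0,1)); 
go((*xy,.30),th,.25); print(arm.read_opening(),np.round(arm.read_ft_force()-f0,1),arm.read_time(),np.round(arm.read_joint_positions(),2))
E
```

```text
[(array([325.19371728, 185.29319372]), array([ 0.46018884, -0.03228562]), 87.7302474975586, 16.815649032592773, 0.0020109327833586297)]
open 0.20016131490611602 [-0.8  1.7  5.9]
0.19772701636741177 [-0.6  0.8 -2.5] 55.025 [-0.54  0.42  0.79  1.97 -0.37  0.91 -1.12]
```

Run:
```python
from h import *
C=(.508,.211); th=.208-math.pi/2+math.radians(95)
arm.movep([*C,.36],down(th)); print(round(arm.read_opening(),3),np.round(arm.read_joint_positions(),2))
go((*C,.275),th,.15); f0=np.array(arm.read_ft_force()); print(f0)
for z in (.262,.257,.253,.249,.246,.244,.2425,.241):
    go((*C,z),th,.04); f=np.array(arm.read_ft_force())-f0; print(z,np.round(f,1),np.round(arm.read_tool_pos(),4),round(arm.read_opening(),3))
    if f[2]>15: break
w=Cam('wrist'); cv2.imwrite('pics/w7.png',w.img); print(arm.read_time(),np.round(arm.read_joint_positions(),2))
```

```text
0.198 [-0.63  0.42  0.3   1.64 -0.13  1.11 -0.01]
[-0.40963546  0.64794812 -2.04061899]
0.262 [ 0.9 -0.7 -0.5] [0.5079 0.211  0.2619] 0.202
0.257 [ 1.2 -0.3  1.2] [0.5084 0.2111 0.2572] 0.202
0.253 [ 0.5 -0.4  4. ] [0.5084 0.2111 0.2534] 0.201
0.249 [0.5 0.  6.9] [0.5085 0.2111 0.2494] 0.198
0.246 [-0.1 -1.   8.3] [0.5084 0.2111 0.2466] 0.2
0.244 [-0.4 -1.5  9.6] [0.5084 0.2111 0.2449] 0.198
0.2425 [-0.6 -1.2 10.1] [0.5084 0.2111 0.2435] 0.198
0.241 [-0.6 -1.2 15.8] [0.5084 0.2111 0.2431] 0.202
59.0833 [-0.6   0.54  0.26  1.8  -0.18  0.82  0.04]
```

View pics/w7.png

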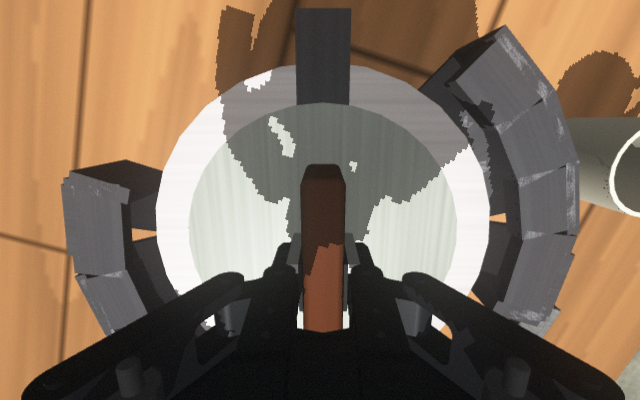

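The cover is on the sleeve, ear at (322,55) between the brackets, pressed to its limit. Twisting clockwise.

Run:
```python
from h import *
th=.208-math.pi/2+math.radians(95)
go((.508,.211,.2417),th,.03)
q0=np.array(arm.read_joint_positions())
def show(a): print(a,np.round(arm.read_ft_force(),1),np.round(arm.read_wrist_torque(),2),np.round(arm.read_tool_pos(),4),round(arm.read_opening(),3),np.round(arm.read_joint_positions()[6]-q0[6],3))
show(0); m0=arm.read_wrist_torque()[2]
for a in (15,28,40,60,80,88,91,93,94.5,96,97.5,99,100.5):
    q=q0.copy(); q[6]-=math.radians(a); arm.move_j(list(q)); show(a)
    if abs(arm.read_wrist_torque()[2]-m0)>.8: break
print(arm.read_time())
```

```text
0 [-1.4 -0.7 10. ] [-0.11  0.42  0.  ] [0.5084 0.2111 0.2432] 0.2 0.0
15 [-1.8 -0.5  7.5] [-0.12  0.5  -0.04] [0.5081 0.2109 0.244 ] 0.202 -0.262
28 [-2.7 -0.7  8.1] [-0.14  0.52  0.05] [0.5079 0.2108 0.2439] 0.198 -0.489
40 [-3.1 -0.3  7.8] [-0.19  0.59  0.01] [0.5076 0.2108 0.2438] 0.198 -0.698
60 [-4.1 -1.3  7.9] [-0.18  0.62 -0.04] [0.5071 0.2109 0.2436] 0.2 -1.047
80 [-4.1 -0.2  8.1] [-0.12  0.73 -0.03] [0.5067 0.2112 0.2435] 0.199 -1.396
88 [-4.6 -0.1  8.3] [-0.11  0.73 -0.07] [0.5066 0.2113 0.2435] 0.198 -1.536
91 [-4.9  0.3  8.7] [-0.08  0.79 -0.01] [0.5066 0.2113 0.2435] 0.195 -1.588
93 [-5.5 -0.9  8.1] [-0.09  0.77 -0.03] [0.5065 0.2114 0.2435] 0.205 -1.623
94.5 [-4.3 -0.   8.6] [-0.08  0.78  0.01] [0.5065 0.2114 0.2435] 0.202 -1.649
96 [-5.   0.5  8.5] [-0.07  0.76  0.03] [0.5065 0.2115 0.2435] 0.198 -1.676
97.5 [-5.   0.8  8.2] [-0.01  0.77  0.02] [0.5065 0.2115 0.2435] 0.2 -1.702
99 [-5.5 -0.1  7.9] [0.01 0.7  0.52] [0.5066 0.2119 0.2435] 0.195 -1.726
100.5 [-3.9 -0.7  8.6] [0.02 0.74 1.68] [0.5065 0.2121 0.2435] 0.202 -1.749
63.2
```

Run:
```python
from h import *
q=np.array(arm.read_joint_positions()); q[6]+=math.radians(.8); arm.move_j(list(q))
p=arm.read_tool_pos(); o=arm.read_eef_rot()
for z in (.246,.249,.251,.252): arm.line_to([p[0],p[1],z],.03,ori=o); print(z,np.round(arm.read_ft_force(),1),np.round(arm.read_wrist_torque(),2),np.round(arm.read_tool_pos(),4))
arm.move_gripper(0.6); arm.line_to([p[0],p[1],.33],.25,ori=o)
arm.movep([.50,.207,.42],down(-math.pi/2))
bs,w=bar(.215,np.array(DR)); print(bs); cv2.imwrite('pics/w8.png',cv2.resize(w.img[0:300,150:600],None,fx=1.7,fy=1.7))
print(arm.read_time())
```

```text
0.246 [-1.5 -0.6  6.9] [-0.03  0.2   0.56] [0.5065 0.2122 0.2466]
0.249 [-1.1 -1.3  5.5] [-0.03  0.08  0.62] [0.5065 0.2122 0.2494]
0.251 [-0.3 -0.1  3. ] [-0.01 -0.07  0.6 ] [0.5065 0.2122 0.251 ]
0.252 [ 1.8 -0.4  1.3] [ 0.05 -0.24  0.65] [0.5065 0.2122 0.2518]
[(array([318.36138614, 180.5990099 ]), array([0.5059314 , 0.20978702]), 88.52571868896484, 17.281763076782227, 0.1501145010330373)]
65.8333
```

View pics/w8.png

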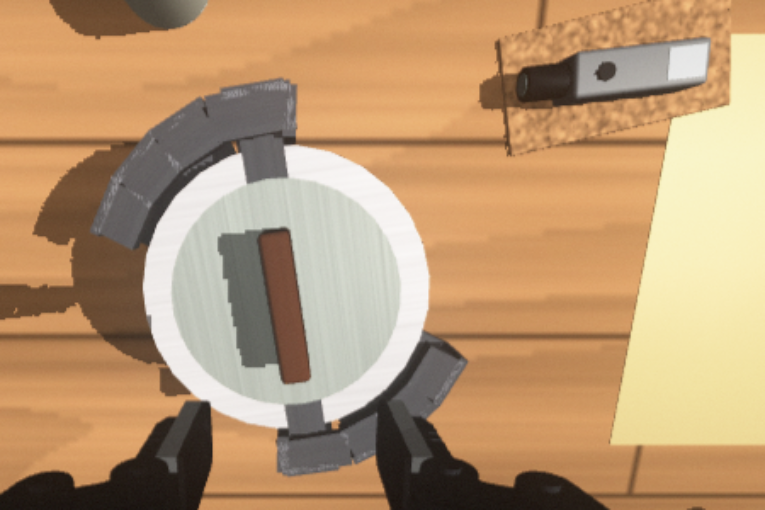

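Cover angle is 0.150 (was 0.202, within the play), ears (265,158) and (305,420) under their notch roofs. Next the patch direction and the thermometer.

Run:
```python
from h import *
arm.movep([.66,-.07,.30],down(.15))
w=Cam('wrist'); cv2.imwrite('pics/w9.png',w.img)
import pickle; pickle.dump((w.K,w.R,w.o),open('w9.pkl','wb'))
hsv=cv2.cvtColor(w.img,cv2.COLOR_BGR2HSV); m=cv2.inRange(hsv,(0,0,55),(180,70,255))
print([b for b in blobs(w,m,.044,400) if np.hypot(*(b[1]-[.67,-.07]))<.1])
s=Cam('side'); g=cv2.cvtColor(s.img,cv2.COLOR_BGR2GRAY)
roi=np.zeros_like(g); roi[165:192,282:306]=255
m=cv2.inRange(g,0,45)&roi
for c in cv2.findContours(m,cv2.RETR_EXTERNAL,cv2.CHAIN_APPROX_NONE)[0]:
    if cv2.contourArea(c)<15: continue
    u=cv2.minEnclosingCircle(c); x,y,W,H=cv2.boundingRect(c); print('patch',u,(x,y,W,H))
    P=s.plane([(x+W/2-.5,y+H/2-.5)],.085)[0]; d=P[:2]-DR; print(P,np.hypot(*d),math.atan2(d[1],d[0])+math.pi/2)
cv2.imwrite('pics/sc.png',cv2.resize(s.img[130:230,230:400],None,fx=4,fy=4,interpolation=0)); print(arm.read_time(),np.round(arm.read_joint_positions(),2))
```

```text
[(array([333.95238095, 187.31601732]), array([ 0.67362311, -0.07900792]), 108.14663696289062, 34.452171325683594, 1.6764139916432117)]
patch ((293.6764831542969, 176.14706420898438), 3.9119720458984375) (291, 173, 6, 8)
[0.52655692 0.11442314 0.085     ] 0.09804711260442128 0.2008114353460546
67.75 [ 0.08  0.64 -0.01  1.38  0.01  1.12  0.22]
```

View pics/w9.png

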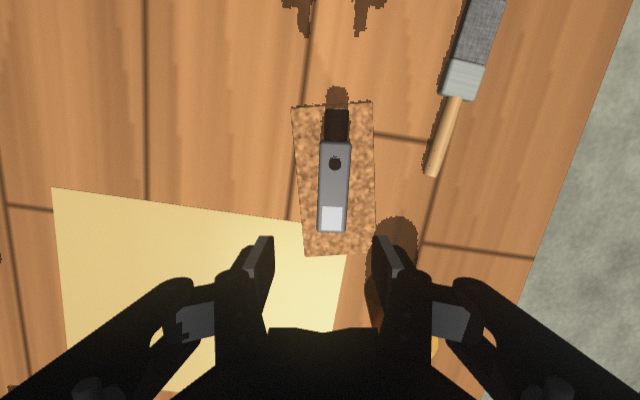

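View pics/sc.png

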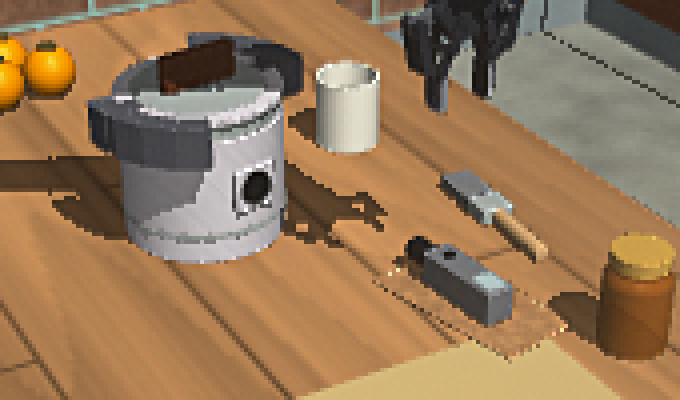

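w9: thermometer body centred at (334,187), barrel up at (337,125), pad corners (291,107), (372,101), (377,253), (306,256). Side crop: patch at about (258,187), i.e. full-image (294.5,176.7). Picking up the thermometer and aiming.

Run:
```python
from h import *
import pickle
w=Cam.__new__(Cam); w.K,w.R,w.o=pickle.load(open('w9.pkl','rb'))
P=w.plane([(291,107),(372,101),(377,253),(306,256)],.004)[:,:2]; print(np.round(P,4))
print('sides',[round(float(np.hypot(*(P[i]-P[i-1]))),4) for i in range(4)],'centre',P.mean(0),'ang',[math.atan2(*(P[i]-P[j])[::-1]) for i,j in((0,3),(1,2))])
s=Cam('side'); g=cv2.cvtColor(s.img,cv2.COLOR_BGR2GRAY); roi=g[165:190,286:302]
print(roi[11],roi[:,8])
M=cv2.moments(((np.clip(110-roi.astype(int),0,80)).astype(np.uint8))); u=(286+M['m10']/M['m00'],165+M['m01']/M['m00'])
X=s.plane([u],.085)[0]; d=X[:2]-DR; print(u,X,np.hypot(*d),math.atan2(d[1],d[0])+math.pi/2)
xy=np.array([.6736,-.0790]); th=1.676-math.pi/2
arm.move_gripper(0.9); go((*xy,.15),th,.3); go((*xy,.080),th,.1)
arm.move_gripper(0.0,80); go((*xy,.14),th,.15); print(arm.read_opening(),arm.read_tool_pos(),arm.read_time())
```

```text
[[ 0.6089  0.0051]
 [ 0.7044  0.0266]
 [ 0.7503 -0.1686]
 [ 0.6536 -0.188 ]]
sides [0.1982, 0.0978, 0.2005, 0.0986] centre [ 0.67928141 -0.08123909] ang [1.7980698708181246, 1.801762740620552]
[197 208  73 214 153  13  28  33  35  32  26  60 156 159 147  65] [181 180 182 180 182 197 255 139   9  31  34  35  34  32  23  54 167 200
 187 185 181 157 165 183 184]
(294.5168253968254, 177.38518518518518) [0.5267992  0.10517008 0.085     ] 0.10717462824880518 0.1858050465158667
0.4112110812214076 [ 0.67281472 -0.07891673  0.13918055] 70.675
```

Run:
```python
from h import *
A=.195; u=np.array([math.sin(A),-math.cos(A)]); xy=np.array(DR)+.288*u; print(xy)
q=arm.ik([*xy,.139],down(A)); print(np.round(q,2))
go((*xy,.139),A,.2); arm.pause(.3)
w=Cam('wrist'); t=Cam('top'); s=Cam('side')
print(arm.read_opening(),arm.read_tool_pos(),arm.read_time())
a=cv2.resize(s.img[140:240,250:410],(640,400),interpolation=0)
T=cv2.resize(t.img[120:260,140:340],(400,280),interpolation=0); b=cv2.resize(w.img,(400,250))[:200]
out=np.zeros((600,800,3),np.uint8); out[:320,:512]=cv2.resize(a,(512,320)); out[320:600,:400]=T; out[320:520,400:800]=b
cv2.imwrite('pics/hold.png',out)
X=np.array([*(np.array(DR)+.198*u),.085]); print('lens px',t.px(X),s.px(X))
```

```text
[ 0.56280476 -0.07204173]
[ 0.11  0.7  -0.03  1.83  0.03  0.61  0.25]
0.4103807006556195 [ 0.56304416 -0.07204433  0.13892553] 71.8333
lens px [[256.24505834 186.89880157]] [[308.20273402 185.32782998]]
```

View pics/hold.png

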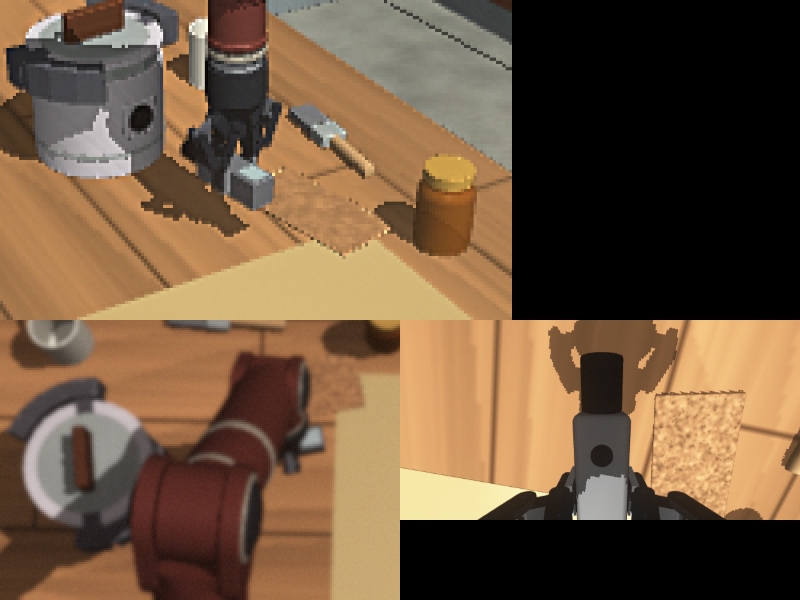

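The thermometer is level in the jaws, lens where predicted (side (308,185)), aimed at the patch (294,177). Holding, then putting it back.

Run:
```python
from h import *
A=.195; u=np.array([math.sin(A),-math.cos(A)])
w=Cam('wrist'); P=w.plane([(323,51)],.099)[0]; print('barrel front from axis',np.dot(P[:2]-DR,u),'lateral',np.dot(P[:2]-DR,[u[1],-u[0]]))
arm.pause(3.0); print(arm.read_opening(),arm.read_tool_pos(),arm.read_time())
th=1.80-math.pi/2; xy=(.6793,-.0812)
x,y,z=arm.read_tool_pos(); go((x,y,.15),A,.15); go((*xy,.15),th,.2); print(arm.read_opening())
go((*xy,.09),th,.15); f0=np.array(arm.read_ft_force())
for z in (.084,.082,.081,.080,.079,.078):
    go((*xy,z),th,.04); f=np.array(arm.read_ft_force())-f0; print(z,np.round(f,1))
    if f[2]>2.5: break
arm.move_gripper(0.8); go((*xy,.16),th,.15); arm.movep([xy[0]-.02,xy[1],.30],down(.15)); arm.pause(.3)
w=Cam('wrist'); hsv=cv2.cvtColor(w.img,cv2.COLOR_BGR2HSV); m=cv2.inRange(hsv,(0,0,55),(180,70,255))
print([b for b in blobs(w,m,.044,400) if np.hypot(*(b[1]-[.67,-.07]))<.1])
t=Cam('top'); print([np.round(b[1],3) for b in blobs(t,cobmask(t.img),.018) if abs(b[1][1])<.5])
bs=np.zeros((500,800,3),np.uint8); bs[:250,:400]=cv2.resize(w.img,(400,250)); bs[:250,400:]=cv2.resize(t.img,(400,250))
s=Cam('side'); bs[250:,:400]=cv2.resize(s.img[130:230,250:410],(400,250)); cv2.imwrite('pics/fin.png',bs); print(arm.read_time())
```

```text
barrel front from axis 0.19871807206134087 lateral 0.0006411854644910359
0.40990240580338616 [ 0.56279396 -0.07205228  0.13899804] 74.8833
0.41282279517474885
0.084 [-0.4  0.6  0.5]
0.082 [-0.7  0.5  0.4]
0.081 [-1.1 -0.   0.1]
0.08 [-2.3  0.8  6.8]
[(array([341.47008547, 180.07264957]), array([ 0.67924866, -0.08128933]), 108.40752410888672, 34.680179595947266, 1.8018272158349518)]
[]
79.65
```

View pics/fin.png

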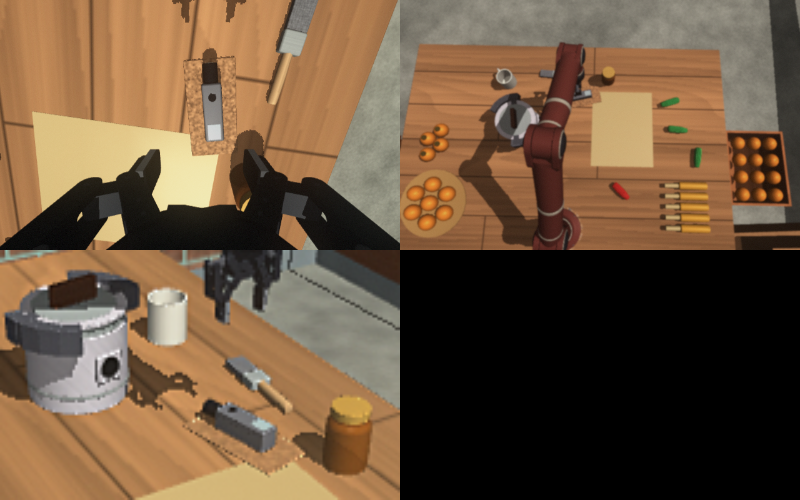

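The thermometer stands on the pad's middle, the cover is locked, the mat is empty, and the mug, jar and brush are undisturbed. Handing in.

```bash
python3 -c "
from station import ticket
print(ticket.finish_job())"
```

```text
the job is handed in; nothing more can be done
None
```

I handed the job in at about 80 s: all four cobs are in the drum, the cover is twisted home and locked, and the thermometer was held about 10 cm from the patch for 3 s, then stood back on the middle of its pad. The mug, jar and brush were not touched, and the hand-in returned no verdict.

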